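Unhasp and open the standards chest

TASK

Two reagent chests stand on the bench. On the one with the yellow lid, flip the steel hasp off its staple and swing it right over so that it hangs down in front of the chest; only then raise the lid by its red pull to about 60 degrees or more and leave it standing open. Do not touch the chest with the blue lid.

Things in the scene. Friction and masses are not known exactly. Their poses are not given: they have to be found in the camera images.
- std_chest: White chest with the YELLOW lid, fixed to the bench, 180 deep (x) x 240 wide (y) mm; shut lid's top 120 above the bench. Origin: centre of its underside; +x from front (hasp side, facing the robot) to back, z up. The steel hasp lies on the lid at y +60, its slot over a brass staple 19 mm tall; red lid pull at y -60. Positions below are in mm in this frame.
- std_hasp (a joint): Hasp angle, rad: 0 shut, pi/2 upright, 4.2 stop, hanging in front. Axis along y at x -98, z 122. Strap 30 wide, 73 long, pointing +x when shut. Pull: steel cross-bar along y, 12 thick, 40 long, on a 14 wide stem, centre (-28, 60, 148) shut; pinch its ends from above, it pivots in the grip. Free hinge: falls shut if let go before upright, falls over to the front if let go 0.2 rad past it.
- std_lid (a joint): Yellow lid's angle, rad: 0 shut, grows as the front edge rises, stop 1.75. Axis along y at x 90, z 110 (back rim). Pull: red cross-bar along y near the front edge, 12 thick, 40 long, on a 14 wide stem, centre (-75, -60, 148) when shut; pinch its ends from above, it pivots in the grip. Stiff hinge: the lid stays where it is left; about 5 N at the pull raises it.
- spare_chest: The chest with the BLUE lid, to be left alone; in size, hasp and pulls the same as the other. Fixed to the bench; origin at the centre of its underside, +x from its front to its back.

How it is judged:
By the outcome, as a careful person would: the job done as asked, in the order asked, and still so for the second after the job is handed in, with the robot touching nothing.
It also fails if it takes over 48 s, if anything falls off the work surface, if the arm or the gripper's body presses on something with over 40 N, if the wrist force passes 120 N, or if a joint passes its speed limit or range.

ROBOT

A 6-joint arm with a two-finger parallel gripper is mounted at the origin on the work surface. World frame = base frame: x ahead of the robot, y to its left, z up, the work surface at z = 0. Lengths are in m, angles in degrees, forces in N, time in s.
With the tool pointing down it reaches from about 0.4 to 0.825 m from the base axis. Payload 7 kg.
Tool frame: the origin (TCP) lies at the very end of the fingers, on their centre line; the grasp point (between the pads) lies 19 mm behind it; z points along the fingers, y is the line along which they close (so a half turn about z gives the same grasp; the last joint's range is limited). The gripper opens to 88 mm and grips with 3 to 60 N. Pads are 19 mm wide; open, the fingers measure 130 mm over their backs; the gripper's body (78 mm by 193 mm) begins 47 mm behind the grasp point.
Start: joints at [16.507, 20.546, 0.682, 0, -70.136, -16.507], TCP at [0.675, -0, 0.227] pointing down, gripper open.
Joint ranges: [-176.03, 176.03], [-82.01, 121.73], [-58.28, 71.71], [-173.87, 95.51], [-174.79, -0.11], [-173.66, 173.66]. Speed limits (degrees/s): [136.94, 136.94, 172.46, 180, 180, 180].

INTERFACE

Orientations are given as [roll, pitch, yaw] about the fixed x, y, z axes, in that order (R = Rz(yaw) Ry(pitch) Rx(roll)).
In Python, from plant import get_state, capture, close_job, regions_of gives the robot as it stands.
- The arm moves only by the tool jog_arm, never from a script. Its argument "moves" is a list of rows, each a list of 3 entries, a list of its own where there are three numbers: the shift along the tool's x, y, z in cm, then the turn about the tool's z in degrees, then the finger opening in cm, from 0 to 8.76. A call has 1 to 12 rows; each row shifts and turns the commanded pose from where the row before left it, along the tool's axes as they then stand; what a row does not reach is not made up. A row lasts 1/8 s, in which the tool goes at most 62.5 mm and 10.7 degrees, less where a joint would pass 70% of its speed; a pose out of reach is approached as far as the arm can. A call is refused whole if a number of a shift passes 6.25 or a number of a turn 10.7, either way. A call with a gripper value outside its range is refused whole. The fingers move at their own pace and stop on an object; "newtons" is the grip in N (left out, the last holds). Time passes only in rows, so rows that do not move let the fingers close. It gives the time, the measured TCP pose, the force, the opening and the grip force at its end, in the units of the state.
- get_state(): the state, without advancing time (a new reading comes with each control period).
- capture(name): name is "scene" or "side" or "wrist"; returns a dict with "pixels" (480x640x3 uint8, blue, green, red), "mtx" (3x3 intrinsics, pixels), "world_from_camera" (4x4, takes a point from camera to world coordinates); the wrist camera has in their place "hand_eye" (4x4, takes a point from camera to tool coordinates, whose origin is the TCP and whose axes are the flange's). Camera axes: x right, y down, z forward; pixel columns grow to the right and rows downward; lengths in m; the calibration is good to about 2 mm. A picture is of the moment at which its call begins: read the wrist's pose just before it. There is no depth.
- close_job(): hands the job in; it is judged then, once.
Trained networks look in a picture, given as the dict that the camera call returned (one of the last four; its "shot" number tells which), for a name from the list of things; names that differ only in an ending like _2 or _b are one class to them, and where a whole thing is asked for, a point or a joint stands for the part that bears it (a point fixed in the world has none). Each returns a list of dicts, best first, with "confidence" (0 to 1); they miss things now and then, are a little off and sometimes report something else, mostly with a low value. They report only what shows in the picture. A call takes as long as a camera call.
- regions_of(picture, thing): "pixels" (480x640 bool, what is visible of it) and "pixel" ([column, row] in pixels, amid what is visible of it).
The state is a dict: "time_s": time; "joints": joint angles; "qd": joint speeds; "joint_torque": joint torques, N m; "tcp_pos": TCP position; "eef_rot": TCP orientation; "contact_force": force on the tool from outside, world axes, zero at the start; "moment": the same for the moment, N m; "gripper_width": finger opening in m; "gripper_force": force on a finger pad.
Only numpy, scipy, OpenCV 4.12 (cv2) and the standard library are available. Lean on these libraries where they do the work, as an engineer would, in place of code of your own. Each camera call takes 0.05 s, during which the arm holds its last target. There are 200 camera calls.

## Working session

There is one attempt and no reset: what is moved stays moved. The work goes in short steps, Python scripts to look and compute and a tool call to move; the robot and the scene stay as the last step left them, time stands still between calls to the robot, and variables do not carry over. Pictures are saved under pics/ and viewed, at most 10 in all, crops included, and the job is handed in when it is done.

Besides the shell and the picture viewer there is one more tool, called after ">>>" by a JSON object that holds its "api" and its "payload". jog_arm: Moves the arm, as the interface text tells. Its arguments: {"type":"object","properties":{"moves":{"type":"array"},"newtons":{"type":"number"}},"required":["moves"]}

```bash
mkdir -p pics; ls; cat > h.py <<'E'
import numpy as np, cv2
from plant import *
E
python3 - <<'E'
from h import *
ims=[]
s=get_state(); print(s['tcp_pos'],s['eef_rot'],s['time_s'])
for n in("scene","side"):
    p=capture(n); ims.append(p['pixels'])
    print(n,p['mtx'].tolist() if hasattr(p['mtx'],'tolist') else p['mtx'],np.round(p['world_from_camera'],3).tolist())
    for t in("std_chest","std_hasp","std_lid","spare_chest"):
        for r in regions_of(p,t)[:2]: 
            ys,xs=np.nonzero(r['pixels']); print(t,round(r['confidence'],2),np.round(r['pixel']),xs.min(),xs.max(),ys.min(),ys.max())
    cv2.imwrite(f'pics/{n}0.png',p['pixels'])
E
```

```text
pics
[ 6.74516175e-01 -8.85491876e-06  2.25597407e-01] [ 1.79904540e+02 -6.40482777e-03 -9.00082876e+01] 0.0
scene [[607.1246962237115, 0.0, 324.25337061887535], [0.0, 607.1246962237115, 233.82249122609022], [0.0, 0.0, 1.0]] [[-0.249, 0.759, -0.602, 1.183], [0.969, 0.195, -0.154, 0.185], [0.0, -0.621, -0.784, 0.887], [0.0, 0.0, 0.0, 1.0]]
std_chest 0.89 [416. 261.] 327 505 179 348
std_hasp 0.59 [464. 226.] 450 479 207 242
std_lid 0.98 [419. 243.] 328 505 179 311
spare_chest 0.58 [191. 224.] 124 277 147 278
side [[440.212815396116, 0.0, 321.05022193263096], [0.0, 440.212815396116, 245.03472868113272], [0.0, 0.0, 1.0]] [[0.939, -0.299, 0.172, 0.429], [-0.345, -0.812, 0.471, -0.331], [-0.001, -0.501, -0.865, 0.709], [0.0, 0.0, 0.0, 1.0]]
std_chest 0.69 [298. 176.] 232 363 100 251
std_hasp 0.71 [258. 130.] 237 277 108 138
std_lid 0.57 [298. 164.] 239 356 101 216
spare_chest 0.94 [372. 356.] 274 482 251 472
```

View pics/scene0.png

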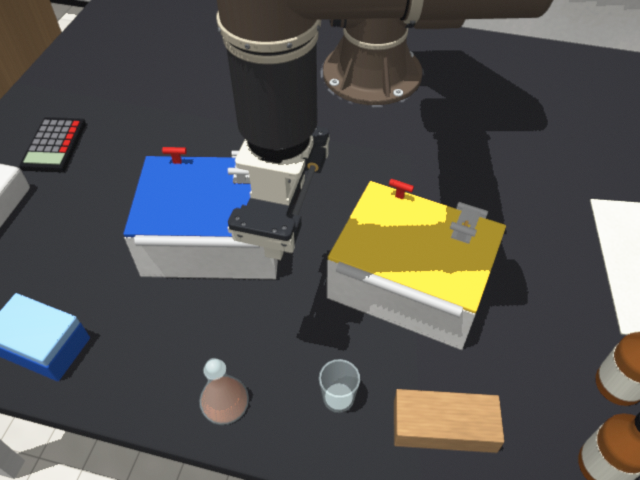

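View pics/side0.png

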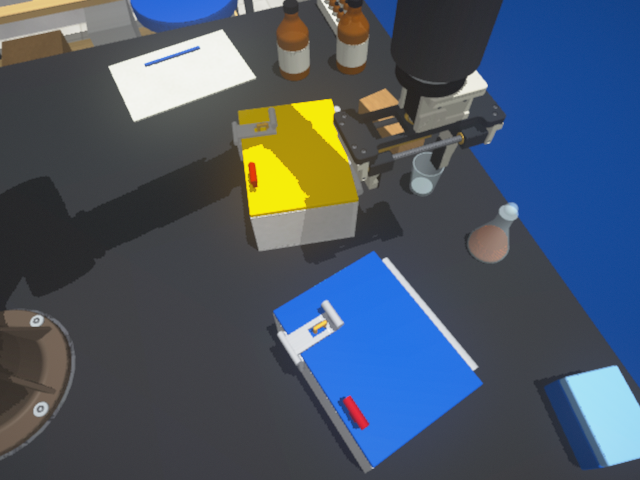

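The scene view has the yellow chest at about (416,250), with its red pull at (401,186) and hasp at (465,222). In the side view the pull is at (253,175) and the hasp bar near (272,121). The blue chest sits on the -y side. I'll fit the pose from both views.

```bash
cat >> h.py <<'E'
def proj(P,p,wfc=None):
    T=np.linalg.inv(p['world_from_camera'] if wfc is None else wfc)
    c=(T[:3,:3]@np.atleast_2d(P).T).T+T[:3,3]
    return c[:,:2]/c[:,2:]*p['mtx'][0][0]+np.array([p['mtx'][0][2],p['mtx'][1][2]])
def tri(obs): # (picture,wfc,pixel)
    A=np.zeros((3,3));b=np.zeros(3)
    for p,w,u in obs:
        w=np.array(p['world_from_camera'] if w is None else w)
        d=w[:3,:3]@np.linalg.inv(p['mtx'])@[u[0],u[1],1];d/=np.linalg.norm(d)
        M=np.eye(3)-np.outer(d,d);A+=M;b+=M@w[:3,3]
    return np.linalg.solve(A,b)
def red(p,box):
    x0,x1,y0,y1=box;m=p['pixels'].astype(int)
    k=(m[...,2]>110)&(m[...,1]<60)&(m[...,0]<60);q=np.zeros_like(k);q[y0:y1,x0:x1]=k[y0:y1,x0:x1]
    ys,xs=np.nonzero(q);return np.array([(xs.min()+xs.max())/2,(ys.min()+ys.max())/2]),len(xs)
E
python3 - <<'E'
from h import *
from scipy.optimize import least_squares
ps=capture("scene");pd=capture("side")
print(red(ps,(370,430,170,210)),red(pd,(240,270,150,200)))
C={'f-':([-.09,-.12,.12],(373,186),(248,215)),'f+':([-.09,.12,.12],(503,235),(238,108)),'b+':([.09,.12,.12],(470,300),(333,100)),'b-':([.09,-.12,.12],(332,265),(357,207)),
'pull':([-.075,-.06,.148],(401,186),(253,175)),'bar':([-.028,.06,.148],(463,230),(272,121))}
for k,(m,a,b) in C.items(): print(k,tri([(ps,None,a),(pd,None,b)]).round(3))
def T(v,M): c,s=np.cos(v[2]),np.sin(v[2]);M=np.array(M);return M@np.array([[c,s,0],[-s,c,0],[0,0,1]])+[v[0],v[1],0]
M=[m for m,_,_ in C.values()];A=np.array([a for _,a,_ in C.values()]);B=np.array([b for *_,b in C.values()])
f=lambda v:np.r_[proj(T(v,M),ps)-A,proj(T(v,M),pd)-B].ravel()
r=least_squares(f,[.65,.15,0],loss='soft_l1');print(r.x,np.degrees(r.x[2]));print(r.fun.reshape(-1,2).round(1))
print(T(r.x,M).round(3))
for n,p in(("s",ps),("d",pd)):
    im=p['pixels'].copy()
    for u in proj(T(r.x,M),p): cv2.circle(im,tuple(int(x) for x in u.round()),2,(255,0,255),-1)
    c=im[160:340,310:530] if n=='s' else im[85:265,200:420]
    cv2.imwrite(f'pics/fit{n}.png',cv2.resize(c,None,fx=3,fy=3))
a=cv2.imread('pics/fits.png');b=cv2.imread('pics/fitd.png');cv2.imwrite('pics/fit.png',cv2.resize(np.hstack([a,b]),(800,327)))
E
```

```text
(array([401., 188.]), 196) (array([252.5, 174.5]), 126)
f- [0.457 0.089 0.107]
f+ [0.508 0.321 0.112]
b+ [0.672 0.272 0.133]
b- [0.634 0.055 0.093]
pull [0.483 0.138 0.145]
bar [0.548 0.248 0.141]
[ 0.56716106  0.18204637 -0.19887266] -11.394563980370249
[[ -2.1  -7.4]
 [  3.4  -9.8]
 [  3.6  10.8]
 [ -6.  -11.5]
 [  0.7  -1.8]
 [ -0.6  -1.5]
 [  0.1   0.3]
 [  1.1   2.4]
 [  0.5   0. ]
 [  0.9  -5.7]
 [ -0.7  -0.9]
 [  1.7  -2.7]]
[[0.455 0.082 0.12 ]
 [0.503 0.317 0.12 ]
 [0.679 0.282 0.12 ]
 [0.632 0.047 0.12 ]
 [0.482 0.138 0.148]
 [0.552 0.246 0.148]]
```

View pics/fit.png

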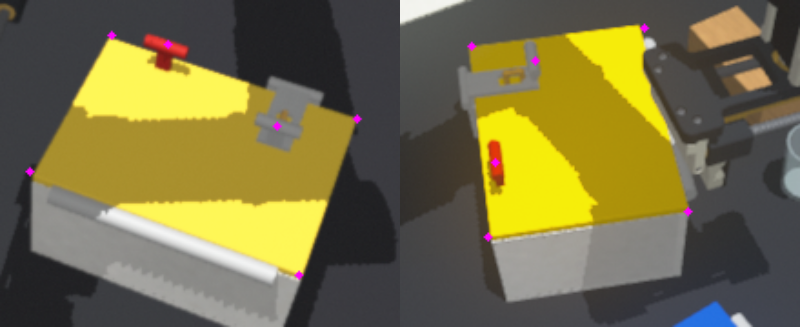

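The fit agrees in both views and triangulates at the expected heights: chest at (0.567, 0.182), yaw -11.4°, hasp bar at (0.552, 0.246, 0.148), pull at (0.482, 0.138, 0.148). Next I move above the hasp bar and turn.

>>> {"api": "jog_arm", "payload": {"moves": [[[-4.1,2.0,0],0,8.76],[[-4.1,2.0,0],0,8.76],[[-4.1,2.0,0],0,8.76],[[-4.1,2.0,0],0,8.76],[[-4.1,2.1,0],0,8.76],[[-4.1,2.1,0],0,8.76],[[0,0,0],0,8.76]]}}

```text
time_s: 1.48
tcp_pos: [0.5518, 0.2485, 0.2268]
eef_rot: [-180.0, 0.0, -89.8]
contact_force: [-0.1, -0.2, 0.2]
gripper_width: 0.088
gripper_force: 0.0
```

>>> {"api": "jog_arm", "payload": {"moves": [[[0,0,0],-9.8,8.76],[[0,0,0],-9.8,8.76],[[0,0,0],-9.8,8.76],[[0,0,0],-9.8,8.76],[[0,0,0],-9.8,8.76],[[0,0,0],-9.8,8.76],[[0,0,0],-9.8,8.76],[[0,0,0],-9.8,8.76],[[0,0,0],0,8.76],[[0,0,0],0,8.76]]}}

```text
time_s: 2.72
tcp_pos: [0.5531, 0.2456, 0.2266]
eef_rot: [180.0, -0.0, -11.8]
contact_force: [0.0, 0.3, -0.4]
gripper_width: 0.0874
gripper_force: 0.0
```

```bash
python3 - <<'E'
from h import *
from scipy.spatial.transform import Rotation as Ro
s=get_state();print(s['tcp_pos'],s['eef_rot'],s['time_s'],s['contact_force'])
p=capture('wrist');W=np.eye(4);W[:3,:3]=Ro.from_euler('xyz',s['eef_rot'],degrees=True).as_matrix();W[:3,3]=s['tcp_pos'];W=W@np.array(p['hand_eye'])
print(W.round(3).tolist())
im=p['pixels'].copy()
P=[[.552,.246,.148],[.482,.138,.148],[.503,.317,.12],[.455,.082,.12]]
U=proj(P,p,W);print(U.round())
for t in("std_hasp",):
    for r in regions_of(p,t)[:2]: ys,xs=np.nonzero(r['pixels']);print(t,r['confidence'],r['pixel'],xs.min(),xs.max(),ys.min(),ys.max())
for u in U: cv2.circle(im,tuple(int(np.clip(x,-999,9999)) for x in u),3,(255,0,255),-1)
cv2.imwrite('pics/w1.png',im)
E
```

```text
[0.55313507 0.2456321  0.22657515] [ 1.79999513e+02 -2.75726159e-04 -1.18391610e+01] 2.725 [ 0.01512092  0.31777772 -0.35617355]
[[-0.205, -0.948, -0.243, 0.618], [-0.979, 0.198, 0.051, 0.232], [0.0, 0.248, -0.969, 0.385], [0.0, 0.0, 0.0, 1.0]]
[[325. 249.]
 [502. 315.]
 [247. 318.]
 [563. 316.]]
std_hasp 0.61 [322.5, 259.9] 291 354 238 299
```

View pics/w1.png

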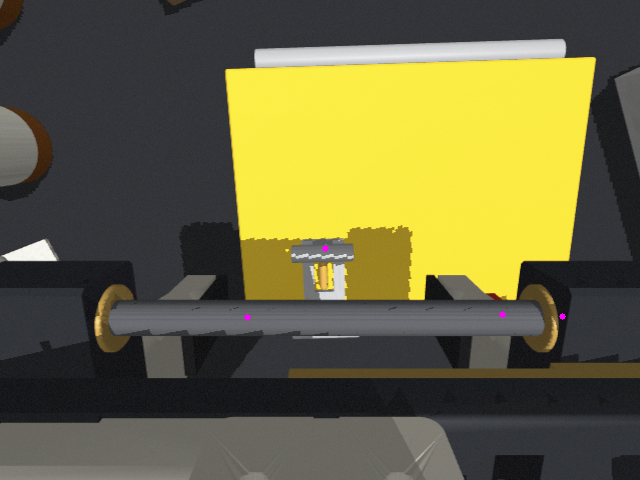

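The wrist view shows the hasp bar at about (322,253), against a prediction of (325,249). The back lid edge runs from (227,70) to (595,58). I'll refine position and yaw with ray-plane intersections.

```bash
python3 - <<'E'
from h import *
from scipy.spatial.transform import Rotation as Ro
s=get_state()
p=capture('wrist');W=np.eye(4);W[:3,:3]=Ro.from_euler('xyz',s['eef_rot'],degrees=True).as_matrix();W[:3,3]=s['tcp_pos'];W=W@np.array(p['hand_eye'])
def rp(u,z):
    d=W[:3,:3]@np.linalg.inv(p['mtx'])@[*u,1];return (W[:3,3]+d*(z-W[2,3])/d[2]).round(4)
a,b=rp((227,70),.12),rp((595,58),.12);print('back',a,b,np.linalg.norm(a-b),np.degrees(np.arctan2(-(a-b)[0],(a-b)[1])))
for u in((322,253),(292,253),(353,253),(322,244),(322,261)):print(rp(u,.148))
print('L',rp((245,300),.12),'R',rp((568,265),.12))
l,r=a-rp((245,300),.12),b-rp((568,265),.12);print([np.degrees(np.arctan2(v[1],v[0])) for v in(l,r)])
E
```

```text
back [0.6749 0.2856 0.12  ] [0.6338 0.0523 0.12  ] 0.23689259169505492 -9.991166837817767
[0.5497 0.2488 0.148 ]
[0.5536 0.268  0.148 ]
[0.5456 0.2291 0.148 ]
[0.5556 0.2476 0.148 ]
[0.5443 0.25   0.148 ]
L [0.5173 0.3151 0.12  ] R [0.496 0.076 0.12 ]
[np.float64(-10.602094024794972), np.float64(-9.758735118999503)]
```

>>> {"api": "jog_arm", "payload": {"moves": [[[-0.4,-0.25,0],-1.6,8.76],[[0,0,2.5],0,8.76],[[0,0,2.5],0,8.76],[[0,0,2.5],0,8.76],[[0,0,2.0],0,8.76],[[0,0,0],0,8.76],[[0,0,0],0,4.0]], "newtons": 15}}

```text
time_s: 3.75
tcp_pos: [0.55, 0.2497, 0.1325]
eef_rot: [-180.0, -0.1, -10.0]
contact_force: [0.6, -0.3, 0.4]
gripper_width: 0.0821
gripper_force: 0.0
```

>>> {"api": "jog_arm", "payload": {"moves": [[[0,0,0],0,3.0],[[0,0,0],0,3.0],[[0,0,0],0,3.0],[[0,0,0],0,3.0],[[0,0,0],0,3.0],[[0,0,0],0,3.0]], "newtons": 15}}

```text
time_s: 4.5
tcp_pos: [0.5496, 0.2491, 0.1316]
eef_rot: [180.0, -0.0, -10.0]
contact_force: [0.5, -1.9, 1.1]
gripper_width: 0.0398
gripper_force: 15.0
```

>>> {"api": "jog_arm", "payload": {"moves": [[[-0.23,0,-0.57],0,3.0],[[-0.3,0,-0.57],0,3.0],[[-0.36,0,-0.55],0,3.0],[[-0.39,0,-0.51],0,3.0],[[-0.44,0,-0.48],0,3.0],[[-0.48,0,-0.44],0,3.0],[[-0.51,0,-0.4],0,3.0],[[-0.55,0,-0.35],0,3.0],[[0,0,0],0,3.0]]}}

```text
time_s: 5.62
tcp_pos: [0.517, 0.2549, 0.1706]
eef_rot: [-180.0, -0.0, -10.0]
contact_force: [0.9, -2.5, -1.4]
gripper_width: 0.0395
gripper_force: 15.0
```

>>> {"api": "jog_arm", "payload": {"moves": [[[-1.19,0,-0.55],0,3.0],[[-1.25,0,-0.34],0,3.0],[[-1.3,0,-0.11],0,3.0],[[-1.3,0,0.11],0,3.0],[[-1.25,0,0.34],0,3.0],[[-1.19,0,0.55],0,3.0],[[-1.06,0,0.75],0,3.0],[[-0.92,0,0.92],0,3.0],[[-0.75,0,1.06],0,3.0],[[0,0,0],0,3.0]]}}

```text
time_s: 6.88
tcp_pos: [0.4158, 0.2729, 0.1419]
eef_rot: [180.0, 0.1, -10.0]
contact_force: [-5.2, 1.4, 3.3]
gripper_width: 0.0399
gripper_force: 15.0
```

```bash
python3 - <<'E'
from h import *
s=get_state();print(s['gripper_width'],s['tcp_pos'],s['contact_force'])
a=capture('scene')['pixels'][120:340,310:570];b=capture('side')['pixels'][60:280,160:420]
cv2.imwrite('pics/m2.png',cv2.resize(np.hstack([a,b]),(800,338)))
E
```

```text
0.03988106140268058 [0.41578554 0.27288784 0.14187125] [-5.19370563  1.35343035  3.28902146]
```

View pics/m2.png

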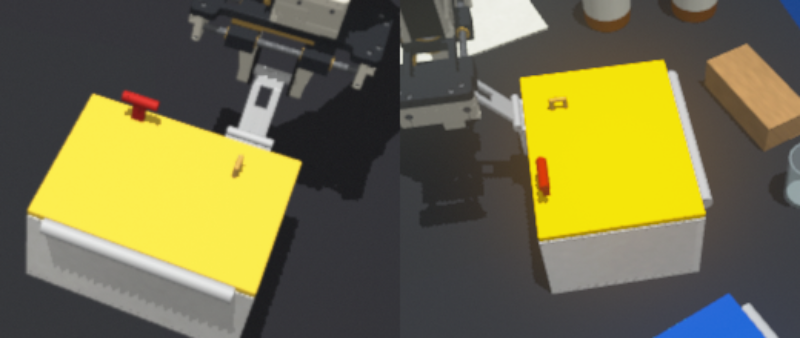

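The hasp has come off the staple and stands out in front of the chest, still gripped. I'll release it, rise, then go to the lid pull.

>>> {"api": "jog_arm", "payload": {"moves": [[[0,0,0],0,8.76],[[0,0,0],0,8.76],[[0,0,0],0,8.76],[[0,0,0],0,8.76],[[0,0,0],0,8.76],[[0,0,-2.5],0,8.76],[[0,0,-3],0,8.76],[[0,0,-2.5],0,8.76],[[0,0,0],0,8.76]]}}

```text
time_s: 8.1
tcp_pos: [0.4177, 0.2735, 0.225]
eef_rot: [-179.8, -0.1, -10.0]
contact_force: [-0.1, 0.2, -1.7]
gripper_width: 0.0875
gripper_force: 0.0
```

>>> {"api": "jog_arm", "payload": {"moves": [[[2.2,3.0,0],0,8.76],[[2.2,3.0,0],0,8.76],[[2.2,3.0,0],0,8.76],[[2.2,3.0,0],0,8.76],[[0,0,0],0,8.76],[[0,0,0],0,8.76]]}}

```text
time_s: 8.85
tcp_pos: [0.4825, 0.139, 0.2224]
eef_rot: [180.0, 0.0, -10.0]
contact_force: [-0.6, 0.1, 0.1]
gripper_width: 0.0874
gripper_force: 0.0
```

```bash
python3 - <<'E'
from h import *
from scipy.spatial.transform import Rotation as Ro
s=get_state();print(s['gripper_width'],s['tcp_pos'],s['eef_rot'],s['contact_force'])
p=capture('wrist');W=np.eye(4);W[:3,:3]=Ro.from_euler('xyz',s['eef_rot'],degrees=True).as_matrix();W[:3,3]=s['tcp_pos'];W=W@np.array(p['hand_eye'])
u,n=red(p,(0,640,0,480));d=W[:3,:3]@np.linalg.inv(p['mtx'])@[*u,1];q=W[:3,3]+d*(.148-W[2,3])/d[2]
print(u,n,q);e=Ro.from_euler('xyz',s['eef_rot'],degrees=True).inv().apply(q-s['tcp_pos']);print(e)
a=p['pixels'];b=capture('side')['pixels']
cv2.imwrite('pics/m3.png',cv2.resize(np.hstack([a,b]),(800,300)))
E
```

```text
0.08738241613780166 [0.48247129 0.13902676 0.22236871] [ 1.79973807e+02  4.16099651e-02 -1.00484940e+01] [-0.57242135  0.09324219  0.12983113]
[325.5 246. ] 754 [0.48432702 0.13868992 0.148     ]
[ 1.94004246e-03 -2.61117499e-05  7.43673209e-02]
```

View pics/m3.png

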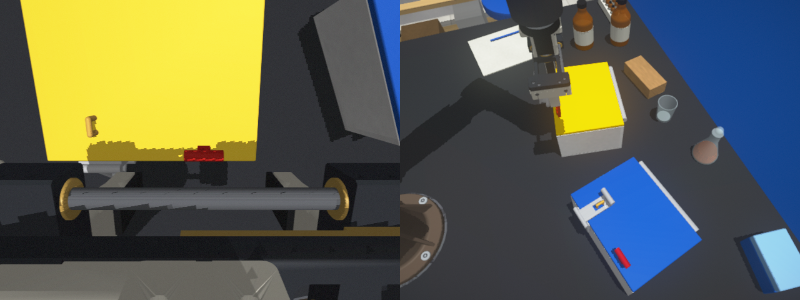

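The red pull (wrist picture, about (325,248) full size) is centred under the gripper, and the hasp is off the lid. I'll descend and grip.

>>> {"api": "jog_arm", "payload": {"moves": [[[0,0,2.5],0,8.76],[[0,0,2.5],0,8.76],[[0,0,2.2],0,8.76],[[0,0,1.9],0,8.76],[[0,0,0],0,8.76],[[0,0,0],0,3.0],[[0,0,0],0,3.0],[[0,0,0],0,3.0],[[0,0,0],0,3.0],[[0,0,0],0,3.0],[[0,0,0],0,3.0],[[0,0,0],0,3.0]], "newtons": 30}}

```text
time_s: 10.45
tcp_pos: [0.4828, 0.1391, 0.132]
eef_rot: [180.0, -0.0, -10.0]
contact_force: [-0.9, 0.7, 1.1]
gripper_width: 0.0391
gripper_force: 30.0
```

```bash
python3 - <<'E'
import numpy as np
a=np.radians(167.03-np.arange(0,73,6));x=16.93*np.cos(a);z=16.93*np.sin(a)
print(np.c_[np.diff(x),-np.diff(z)].round(2).tolist())
E
```

```text
[[0.49, -1.7], [0.66, -1.64], [0.83, -1.57], [0.99, -1.47], [1.14, -1.36], [1.27, -1.23], [1.4, -1.09], [1.5, -0.94], [1.59, -0.78], [1.66, -0.61], [1.72, -0.43], [1.75, -0.25]]
```

>>> {"api": "jog_arm", "payload": {"moves": [[[0.25,0,-0.85],0,3.0],[[0.25,0,-0.85],0,3.0],[[0.33,0,-0.82],0,3.0],[[0.33,0,-0.82],0,3.0],[[0.42,0,-0.79],0,3.0],[[0.42,0,-0.78],0,3.0],[[0.5,0,-0.74],0,3.0],[[0.5,0,-0.73],0,3.0],[[0,0,0],0,3.0]]}}

```text
time_s: 11.58
tcp_pos: [0.513, 0.1337, 0.1969]
eef_rot: [180.0, -0.1, -10.0]
contact_force: [-3.4, -1.0, 3.4]
gripper_width: 0.0394
gripper_force: 30.0
```

>>> {"api": "jog_arm", "payload": {"moves": [[[0.57,0,-0.68],0,3.0],[[0.57,0,-0.68],0,3.0],[[0.63,0,-0.62],0,3.0],[[0.64,0,-0.61],0,3.0],[[0.7,0,-0.55],0,3.0],[[0.7,0,-0.54],0,3.0],[[0.75,0,-0.47],0,3.0],[[0.75,0,-0.47],0,3.0],[[0.8,0,-0.4],0,3.0],[[0.8,0,-0.38],0,3.0],[[0,0,0],0,3.0]]}}

```text
time_s: 12.95
tcp_pos: [0.5818, 0.1215, 0.2505]
eef_rot: [180.0, -0.1, -10.0]
contact_force: [-1.4, -3.3, 1.0]
gripper_width: 0.0394
gripper_force: 30.0
```

>>> {"api": "jog_arm", "payload": {"moves": [[[0.83,0,-0.31],0,3.0],[[0.83,0,-0.3],0,3.0],[[0.86,0,-0.22],0,3.0],[[0.86,0,-0.21],0,3.0],[[0.88,0,-0.13],0,3.0],[[0.88,0,-0.12],0,3.0],[[0,0,0],0,3.0],[[0,0,0],0,3.0]]}}

```text
time_s: 13.95
tcp_pos: [0.6316, 0.1126, 0.2632]
eef_rot: [180.0, -0.1, -10.0]
contact_force: [0.2, -4.8, 0.5]
gripper_width: 0.0395
gripper_force: 30.0
```

```bash
python3 - <<'E'
from h import *
s=get_state();print(s['gripper_width'],s['tcp_pos'],s['contact_force'])
a=capture('scene')['pixels'];b=capture('side')['pixels']
cv2.imwrite('pics/m4.png',cv2.resize(np.hstack([a,b]),(800,300)))
E
```

```text
0.039468390461684946 [0.63164842 0.11258518 0.2631979 ] [ 0.21487374 -4.76745503  0.48948906]
```

View pics/m4.png

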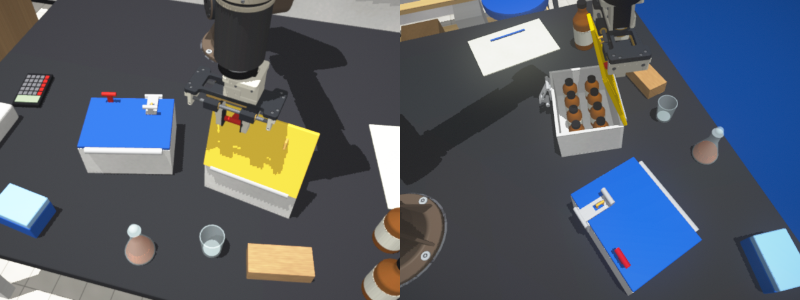

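The lid stands about 72° open and the hasp hangs in front. I'll release and retreat straight up.

>>> {"api": "jog_arm", "payload": {"moves": [[[0,0,0],0,8.76],[[0,0,0],0,8.76],[[0,0,0],0,8.76],[[0,0,0],0,8.76],[[0,0,-2],0,8.76],[[0,0,-2.5],0,8.76],[[0,0,-3],0,8.76],[[0,0,-3],0,8.76],[[0,0,-2],0,8.76],[[0,0,0],0,8.76],[[0,0,0],0,8.76]]}}

```text
time_s: 15.42
tcp_pos: [0.6306, 0.1131, 0.3867]
eef_rot: [180.0, 0.1, -10.0]
contact_force: [-0.0, -0.9, -0.1]
gripper_width: 0.0875
gripper_force: 0.0
```

```bash
python3 - <<'E'
from h import *
s=get_state();print(s['gripper_width'],s['tcp_pos'],s['contact_force'],s['time_s'])
a=capture('scene')['pixels'][120:400,180:560];b=capture('side')['pixels'][0:280,160:540]
cv2.imwrite('pics/m5.png',cv2.resize(np.hstack([a,b]),(800,295)))
E
```

```text
0.08751975500977033 [0.63064451 0.1131454  0.38672329] [-0.01231268 -0.89088444 -0.13941592] 15.425
```

View pics/m5.png

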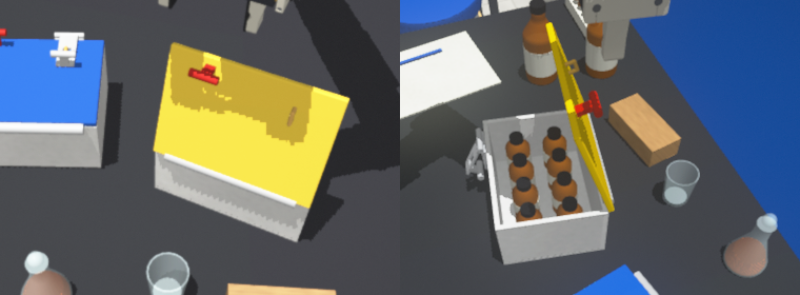

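The lid stays open, the hasp hangs in front at the left, and the gripper is clear of everything.

```bash
python3 -c "from plant import *; print(close_job())"
```

```text
the job is handed in; nothing more can be done
None
```

The job is handed in: the yellow chest's hasp hangs down in front, its lid was then raised to about 72° and stands open, and the blue chest was not touched.

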